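Close the plaster mould and bolt it for casting

TASK

Get the mould ready for pouring: pick up the loose tall mould half, keeping it upright, and stand it on the bed of the casting frame, between the guide rails and flat against the fixed half so that the two hollows meet. Then slide the bolt fully home across its front into the keeper, and let go. Leave the other things on the bench where they are.

Things in the scene. Friction and masses are not known exactly. Their poses are not given: they have to be found in the camera images.
- casting_frame: Casting frame fixed to the bench: aluminium bed plate 12 mm thick (x -35..165, y -90..90 mm; a foot under the bolt's track to y 245) with a fixed plaster mould half, bolt, keeper and overhead slip pipe. Origin: at bench level below the front face that the loose half will have when home; x from the open front (robot side) to the back, y left along the track, z up. Mm below are in this frame.
- mould_home (a point): Where the loose half's origin must come to stand: on the bed, at x 30, z 12; axes as the frame's. Low guide rails, inner faces at y +-34, x 15..65, top z 26, flared to y +-45 at x -3, lead to it. The fixed half stands behind: x 60..120, y -30..30, z 12..122, its hollowed face at x 60 looking to -x.
- mould_half: Loose plaster mould half, the tall one, 0.5 kg: upright block 60 mm deep (x), 60 wide (y), 110 high, hollowed from its +x face, open at the top there (hollow 32 wide, 34 deep, floor 20 up), else flat. Origin: centre of its underside; x out of the hollowed face. Starts upright on the bench, hollow away from the robot. Can be held across its width.
- mould_half_face (a point): Centre of the loose half's hollowed face, 30 mm along its x from its origin and 55 mm up; this face goes against the fixed half.
- bolt (a joint): Travel of the bolt in m: 0 = drawn back, grows as the bolt slides along the frame's -y; 0.134 = fully home (its end stop), the tip then 22 mm inside the keeper. It stiffly stays where it is left (3 N).
- bolt_grip (a point): Grip point on the bolt's flat upright handle (14 mm along frame x, 22 along y), 20 mm below its top, 106 above the bench. The bolt is a steel rod 14 mm thick, 165 long, axis at x -11, z 48; the handle is at its left end, 155 mm from the tip. Drawn back, the tip is at y 64. Track: x -27..5, y 66..238, top z 49; guide block y 48..66, top z 66.
- pipe_mid (a point): Point on the axis of the overhead steel slip pipe, above the home place: x 25, y 0, z 235 mm. Pipe radius 18, along y from -121 to 261, so above the home place and just behind the bolt: the tool must lean back towards the robot there. A nozzle at x 60, y 0 hangs down to z 185; two arms at y +-75 run from the pipe back to posts at x 152.
- keeper_mouth (a point): Centre of the keeper's mouth, where the bolt's tip enters (passage 20 mm wide and high). Keeper block: x -27..5, y -76..-48, top z 66 mm.
- other_half: Half of another, lower and wider plaster mould, 60 x 90 mm, 65 mm high; origin under its centre. Not needed; it may stand in either of the two places right of the frame.
- cup: White cup, mouth up, 72 mm in diameter, 62 mm high; origin under its centre. Stays.
- bowl: White bowl, 120 mm in diameter, 55 mm high; origin under its centre. Stays.
- jug: Grey jug, 90 mm in diameter, 120 mm high, handle to one side; origin under its centre. Stays.
- scraper: Scraper lying on the bench, 200 mm long along its x; origin under its middle. Stays.

How it is judged:
By the outcome, as a careful person would: the job done as asked, in the order asked, and still so for the second after the job is handed in, with the robot touching nothing.
It also fails if it takes over 58 s, if anything falls off the work surface, if the arm or the gripper's body presses on something with over 40 N, if the wrist force passes 120 N, or if a joint passes its speed limit or range.

ROBOT

A 6-joint arm with a two-finger parallel gripper is mounted at the origin on the work surface. World frame = base frame: x ahead of the robot, y to its left, z up, the work surface at z = 0. Lengths are in m, angles in rad, forces in N, time in s.
With the tool pointing down it reaches from about 0.3 to 0.775 m from the base axis. Payload 14.6 kg.
Tool frame: the origin (TCP) lies midway between the tips of the shut fingers; the grasp point (between the pads) lies r.hold_point_z behind it (r.hold_point_z is the distance from the TCP to the grasp point, in m); y points along the fingers, z is the direction in which the jaws open and shut, and the axes are right-handed (so a half turn about y gives the same grasp; the last joint's range is limited). The gripper opens to 94 mm and grips with 3 to 60 N. Pads are 16 mm wide; open, the fingers measure 119 mm over their backs; the gripper's body (75 mm by 177 mm) begins 78 mm behind the grasp point.
Start: joints at [-0.067, 0.3, 1.521, -0, 1.321, -0.067], TCP at [0.55, -0, 0.205] pointing down, gripper open.
Joint ranges: [-3.03, 3.03], [-0.79, 2.21], [0.23, 2.52], [-1.04, 4.18], [0, 3.07], [-2.55, 2.55]. Speed limits (rad/s): [2.22, 2.22, 2.57, 3.14, 3.14, 3.14].

INTERFACE

Orientations are given as a unit quaternion [w, x, y, z].
In Python, from workcell import r, eyes, finish_job gives the robot as it stands.
- The arm moves only by the shell command python3 -m pendant 'ROWS' [FORCE]. ROWS is JSON, a list of rows, each an object with "dp": the shift along the tool's x, y, z in mm, a list of three; "rot": the turn, a rotation vector about the tool's x, y, z in rad, a list of three; "fingers": the opening, from 0 (shut) to 1 (fully open). In form: [{"dp": [tx, ty, tz], "rot": [ax, ay, az], "fingers": fingers}, ...]. A call has exactly 10 rows; each row is the pose to reach, as a shift and turn from the pose commanded when the call began, along the tool's axes at that moment; what a row does not reach only later rows make up. A row lasts 1/12 s, in which the tool goes at most 41.7 mm and 7.16 degrees, less where a joint would pass 70% of its speed; a pose out of reach is approached as far as the arm can. A call with a gripper value outside its range is refused whole. The fingers move at their own pace and stop on an object; FORCE is the grip in N (left out, the last holds). Time passes only in rows, so rows that repeat a pose let the fingers close, or fill a call up. It gives the time, the measured TCP pose, the force and the opening at its end, in the units of the state.
- r.sense(): the state, without advancing time (a new reading comes with each control period).
- eyes.capture(name): name is "scene" or "side" or "wrist"; returns (picture, depth): 480x640x3 uint8, blue, green, red; 480x640 float32, m along the optical axis (not along the pixel's ray), 0 where there is no reading.
- eyes.camera_model(name): a dict with "fx", "fy", "cx", "cy" (pixels), "rvec" (rotation vector, rad) and "tvec" (3), from world to camera coordinates, as OpenCV has them. Camera axes: x right, y down, z forward; pixel columns grow to the right and rows downward; lengths in m; the calibration is good to about 2 mm. A picture is of the moment at which its call begins: read the wrist's pose just before it. camera_model takes no time and is no camera call; for the wrist camera it gives the pose at the moment of the call.
- finish_job(): hands the job in, once; it reports no verdict.
Trained networks look in the newest picture that a camera, given by its name, has taken for a name from the list of things; names that differ only in an ending like _2 or _b are one class to them, and where a whole thing is asked for, a point or a joint stands for the part that bears it (a point fixed in the world has none). Each returns a list of dicts, best first, with "confidence" (0 to 1); they miss things now and then, are a little off and sometimes report something else, mostly with a low value. They report only what shows in the picture. A call takes as long as a camera call.
- eyes.look_for(camera, label): "position" ([column, row] in pixels, amid what is visible of it).
- eyes.masks_of(camera, label): "region" (480x640 bool, what is visible of it) and "position" ([column, row] in pixels, amid what is visible of it).
- eyes.place_of(camera, label): "position" ([column, row] in pixels: a listed point, or the origin of a listed thing).
The state is a dict: "time_s": time; "joint_pos": joint angles; "joint_vel": joint speeds; "effort": joint torques, N m; "ee_pos": TCP position; "tcp_rot": TCP orientation; "contact_force": force on the tool from outside, world axes, zero at the start; "wrist_torque": the same for the moment, N m; "opening": finger opening in m.
Only numpy, scipy, OpenCV 4.12 (cv2) and the standard library are available. Lean on these libraries where they do the work, as an engineer would, in place of code of your own. Each camera call takes 0.05 s, during which the arm holds its last target. There are 200 camera calls.

## Working session

There is one attempt and no reset: what is moved stays moved. The work goes in short steps, Python scripts to look and compute and a shell command to move; the robot and the scene stay as the last step left them, time stands still between calls to the robot, and variables do not carry over. Pictures are saved under pics/ and viewed, about 8 in all and at most 12, crops included, and the job is handed in when it is done.

```bash
ls; mkdir -p pics; cat > h.py <<'E'
import numpy as np, cv2
from scipy.spatial.transform import Rotation as R
from workcell import r, eyes
def world(cam,uv,d,m=None):
    m=m or eyes.camera_model(cam)
    uv=np.atleast_2d(uv); d=np.atleast_1d(d)
    p=np.c_[(uv[:,0]-m['cx'])/m['fx']*d,(uv[:,1]-m['cy'])/m['fy']*d,d]
    Rm=cv2.Rodrigues(np.array(m['rvec'],float))[0]
    return (p-np.array(m['tvec']).ravel())@Rm
def cloud(cam,depth,mask,m=None):
    v,u=np.nonzero(mask&(depth>0)); return world(cam,np.c_[u,v],depth[v,u],m)
def onplane(cam,uv,z,m=None):
    a=world(cam,uv,1.,m)[0]; b=world(cam,uv,2.,m)[0]
    t=(z-a[2])/(b[2]-a[2]); return a+t*(b-a)
def pose():
    s=r.sense(); q=s['tcp_rot']; return np.array(s['ee_pos']),R.from_quat([q[1],q[2],q[3],q[0]])
E
python3 - <<'E'
from h import *
p,Rt=pose(); print(p,Rt.as_matrix().round(3),r.hold_point_z, r.sense()['time_s'],r.sense()['opening'])
ims=[]
np.set_printoptions(precision=4,suppress=True)
for c in('scene','side'):
    im,d=eyes.capture(c); cv2.imwrite(f'pics/{c}0.png',im); np.save(f'pics/{c}0.npy',d)
    for l in('mould_half','mould_home','bolt_grip','keeper_mouth','pipe_mid','casting_frame','mould_half_face','other_half'):
        for o in eyes.place_of(c,l)[:2]: print(c,l,o['position'],round(o['confidence'],2))
print(r.sense()['time_s'])
E
```

```text
pics
[5.49745695e-01 2.92014602e-05 2.04891805e-01] [[ 0.    -0.001  1.   ]
 [-1.     0.     0.   ]
 [-0.    -1.    -0.001]] 0.0188 0.0 0.09405924316520548
scene mould_half [169.7, 283.0] 0.87
scene mould_home [284.4, 298.9] 0.95
scene bolt_grip [373.8, 259.1] 0.66
scene keeper_mouth [268.3, 273.6] 0.93
scene keeper_mouth [486.0, 285.3] 0.17
scene pipe_mid [280.7, 219.7] 0.86
scene casting_frame [268.2, 268.6] 0.69
scene casting_frame [291.1, 292.0] 0.61
scene mould_half_face [153.1, 275.7] 0.84
scene other_half [221.5, 255.7] 0.65
side mould_half [346.5, 221.3] 0.76
side mould_home [317.7, 271.7] 0.88
side bolt_grip [314.3, 299.5] 0.7
side keeper_mouth [347.8, 220.5] 0.69
side keeper_mouth [339.5, 250.2] 0.63
side pipe_mid [317.3, 193.4] 0.68
side pipe_mid [386.4, 247.2] 0.58
side casting_frame [327.8, 281.4] 0.57
side mould_half_face [338.8, 196.7] 0.72
0.9
```

View both.

View pics/scene0.png

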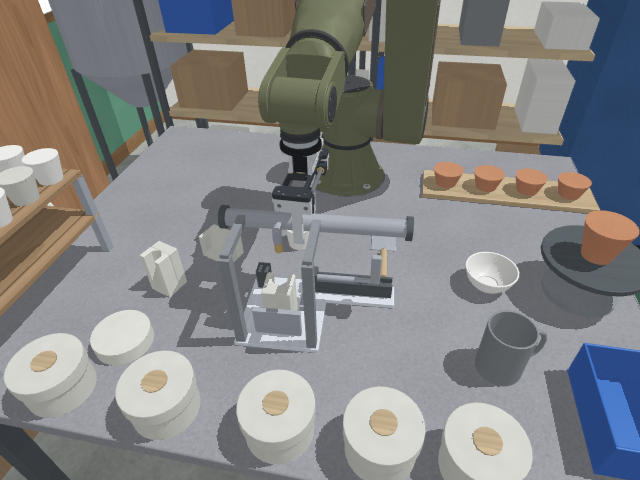

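View pics/side0.png

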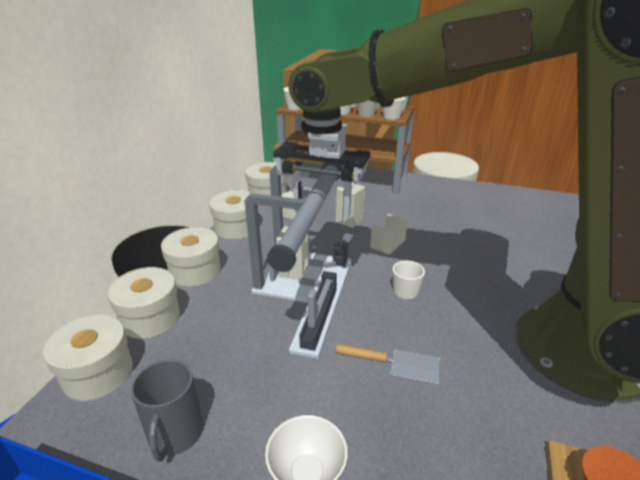

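```bash
cat > fit.py <<'E'
from h import *
from scipy.optimize import least_squares
np.set_printoptions(precision=4,suppress=True)
obs=[('scene',[284.4,298.9],[30,0,12]),('scene',[373.8,259.1],[-11,219,106]),('scene',[268.3,273.6],[-11,-48,48]),('scene',[280.7,219.7],[25,0,235]),
('side',[317.7,271.7],[30,0,12]),('side',[314.3,299.5],[-11,219,106]),('side',[339.5,250.2],[-11,-48,48]),('side',[317.3,193.4],[25,0,235])]
def proj(c,P):
    m=eyes.camera_model(c);K=np.array([[m['fx'],0,m['cx']],[0,m['fy'],m['cy']],[0,0,1]])
    return cv2.projectPoints(np.array(P,float).reshape(-1,3),np.array(m['rvec'],float),np.array(m['tvec'],float),K,None)[0].reshape(-1,2)
def F(x,P):
    c,s=np.cos(x[2]),np.sin(x[2]); P=np.atleast_2d(np.array(P,float))/1000
    return np.c_[x[0]+c*P[:,0]-s*P[:,1],x[1]+s*P[:,0]+c*P[:,1],P[:,2]]
def res(x): return np.concatenate([proj(c,F(x,P))[0]-uv for c,uv,P in obs])
if __name__=='__main__':
    s=least_squares(res,[.6,0,0],loss='soft_l1'); print(s.x,res(s.x).reshape(-1,2))
    for o in [('scene',(284,299)),('scene',(169.7,283)),('side',(346.5,221.3))]: print(o,onplane(*o,0.0))
    print(onplane('scene',(153,275.7),.055),onplane('side',(338.8,196.7),.055))
    for c in('scene','side'):
        eyes.capture(c); d=np.load(f'pics/{c}0.npy')
        for l in('mould_half','casting_frame','other_half','cup','scraper'):
            for o in eyes.masks_of(c,l)[:1]:
                P=cloud(c,d,o['region']); print(c,l,o['confidence'],o['position'],len(P),np.percentile(P,[2,50,98],axis=0).round(3).tolist())
                if l=='mould_half':
                    T=P[abs(P[:,2]-.11)<.006]; print('top',len(T),cv2.minAreaRect((T[:,:2]*1000).astype(np.float32)))
                    print(cv2.minAreaRect((P[P[:,2]>.01][:,:2]*1000).astype(np.float32)))
                if l=='casting_frame':
                    # pipe
                    X=P[(P[:,2]>.225)&(P[:,2]<.27)]; 
                    v=np.linalg.svd(X[:,:2]-X[:,:2].mean(0),full_matrices=0)[2][0]; print('pipe',len(X),X.mean(0),v,np.percentile((X[:,:2])@v,[1,99]))
E
python3 fit.py
```

```text
[ 0.5477 -0.0563  0.1152] [[ 0.0232 -0.5955]
 [ 8.2023  1.6112]
 [-2.6365  0.2168]
 [-4.0127  0.9213]
 [ 0.2673  1.0631]
 [ 0.4343  4.0179]
 [-1.1907  1.3363]
 [ 2.45   -3.4373]]
('scene', (284, 299)) [ 0.5694 -0.057   0.    ]
('scene', (169.7, 283)) [ 0.5698 -0.3475 -0.    ]
('side', (346.5, 221.3)) [ 0.5837 -0.334   0.    ]
[ 0.6025 -0.3589  0.055 ] [ 0.6208 -0.3756  0.055 ]
scene mould_half 0.7 [162.9, 267.0] 1718 [[0.552, -0.379, 0.003], [0.588, -0.327, 0.071], [0.613, -0.308, 0.112]]
top 407 ((577.6613159179688, -343.9951477050781), (62.73555374145508, 60.833824157714844), 72.73832702636719)
((577.5958862304688, -343.45025634765625), (64.49887084960938, 62.075103759765625), 71.8434066772461)
scene casting_frame 0.73 [297.7, 286.1] 13487 [[0.519, -0.143, 0.008], [0.608, -0.006, 0.089], [0.712, 0.192, 0.254]]
pipe 4288 [0.5992 0.0127 0.2454] [-0.1884  0.9821] [-0.271   0.0996]
scene other_half 0.63 [215.3, 242.8] 873 [[0.409, -0.307, 0.002], [0.445, -0.274, 0.039], [0.477, -0.206, 0.068]]
scene cup 0.7 [298.0, 242.6] 221 [[0.381, -0.094, 0.003], [0.393, -0.063, 0.031], [0.623, 0.024, 0.251]]
scene scraper 0.65 [383.8, 245.4] 507 [[0.301, 0.124, 0.001], [0.343, 0.159, 0.005], [0.465, 0.185, 0.023]]
side mould_half 0.71 [352.4, 206.0] 830 [[0.502, -0.359, 0.001], [0.559, -0.319, 0.058], [0.613, 0.011, 0.212]]
top 115 ((575.5911254882812, -336.2841796875), (57.38945007324219, 56.98025131225586), 70.47418212890625)
((546.222900390625, -160.9761962890625), (79.32819366455078, 414.83807373046875), 9.813800811767578)
side casting_frame 0.75 [298.8, 262.3] 9749 [[0.503, -0.119, 0.006], [0.57, 0.042, 0.065], [0.706, 0.216, 0.252]]
pipe 2905 [0.5814 0.0677 0.2446] [-0.2342  0.9722] [-0.2794  0.0843]
side other_half 0.59 [389.3, 235.0] 988 [[0.407, -0.294, 0.002], [0.44, -0.219, 0.045], [0.483, -0.201, 0.065]]
side scraper 0.57 [405.8, 361.0] 1826 [[0.27, 0.125, -0.001], [0.33, 0.165, 0.003], [0.46, 0.188, 0.019]]
```

```bash
cat > sdf.py <<'E'
from fit import *
def box(P,b):
    b=np.array(b,float).reshape(3,2)/1000; q=abs(P-b.mean(1))-(b[:,1]-b[:,0])/2
    return np.linalg.norm(np.maximum(q,0),axis=1)+np.minimum(q.max(1),0)
FB=[[-35,165,-90,90,0,12],[-35,13,90,245,0,12],[60,120,-30,30,12,122],[-27,5,66,238,12,49],[-27,5,48,66,12,66],[-27,5,-76,-48,12,66]]
def fsdf(P,travel=0):
    L=[abs(box(P,b)) for b in FB]; y=219-travel*1000
    L.append(abs(box(P,[-18,-4,y-11,y+11,48,126])))
    a=P-[.025,0,.235]; yy=np.maximum(abs(P[:,1]-.07)-.191,0)
    L.append(np.hypot(abs(np.hypot(a[:,0],a[:,2])-.018),yy))
    return np.min(L,axis=0)
def inv(x,P):
    c,s=np.cos(x[2]),np.sin(x[2]); d=P[:,:2]-x[:2]
    return np.c_[d[:,0]*c+d[:,1]*s,-d[:,0]*s+d[:,1]*c,P[:,2]]
def fitframe(P,x0,**k):
    f=lambda x:np.minimum(fsdf(inv(x,P),**k),.03)
    return least_squares(f,x0,loss='soft_l1',f_scale=.003)
def fithalf(P,x0):
    f=lambda x:np.minimum(abs(box(inv(x,P),[-30,30,-30,30,0,110])),.01)
    return least_squares(f,x0,loss='soft_l1',f_scale=.003)
def near(c,d,ctr,rad,zr=(.004,.27)):
    P=cloud(c,d,np.ones_like(d,bool)); k=(np.hypot(*(P[:,:2]-ctr).T)<rad)&(P[:,2]>zr[0])&(P[:,2]<zr[1]); return P[k]
E
python3 - <<'E'
from sdf import *
A=[]
for c in('scene','side'):
    d=np.load(f'pics/{c}0.npy'); P=near(c,d,[.6,.03],.25)
    # exclude the gripper zone and the mould/other half
    P=P[~((P[:,1]<-.19))&~((P[:,0]<.48)&(P[:,1]<.1))]; P=P[::4]
    best=min((fitframe(P,[.56,-.056,a]) for a in(.1,.2,.3)),key=lambda s:s.cost)
    print(c,len(P),best.x,best.cost, np.percentile(fsdf(inv(best.x,P)),[25,50,75])); A.append(P)
P=np.vstack(A); s=fitframe(P,best.x); print(s.x); x=s.x
print(res(x).reshape(-1,2))
print(F(x,[[25,0,235],[-11,219,106],[30,0,12]]),inv(x,pose()[0][None]))
for c in('scene','side'):
    P=near(c,np.load(f'pics/{c}0.npy'),[.577,-.343],.06,(.006,.12)); h=fithalf(P,[.577,-.343,-.3]); print(c,len(P),h.x,h.cost)
E
```

```text
scene 3782 [ 0.5541 -0.0529  0.1107] 0.10555609398643655 [0.0015 0.0054 0.0333]
side 2963 [ 0.5486 -0.0458  0.0795] 0.08950268409894126 [0.0011 0.0032 0.0547]
[ 0.5497 -0.0469  0.0876]
[[ 3.3556  0.576 ]
 [12.5397  4.6195]
 [ 1.1884  0.9344]
 [-0.1053  2.0211]
 [-1.6936  2.916 ]
 [-5.3764  6.5532]
 [-2.5657  3.367 ]
 [ 0.2379 -1.8625]]
[[ 0.5746 -0.0447  0.235 ]
 [ 0.5196  0.1703  0.106 ]
 [ 0.5796 -0.0443  0.012 ]] [[0.0044 0.0467 0.2054]]
scene 1656 [ 0.5747 -0.3443 -0.3405] 0.006012122348757055
side 767 [ 0.5771 -0.3407 -0.3164] 0.0007925405333449781
```

```bash
cat > goal.py <<'E'
from sdf import *
HZ=r.hold_point_z
def goal(hold,yaw,lean,sgn=1,back=0.):
    """TCP target so that the grasp point is at hold; jaws along +-y of yawed frame, fingers lean forward"""
    Y=R.from_euler('z',yaw).apply; y=Y([np.sin(lean),0,-np.cos(lean)]); z=sgn*Y([0,1.,0]); x=np.cross(y,z)
    return np.array(hold)+y*(HZ-back),R.from_matrix(np.c_[x,y,z])
def step(g,p=None):
    p0,R0=p or pose(); return R0.inv().apply(g[0]-p0)*1000,(R0.inv()*g[1]).as_rotvec()
def show(n,g,p=None):
    d,w=step(g,p); print(n,'dp',d.round(1),'rot',w.round(3),'deg',np.degrees(np.linalg.norm(w)).round(1))
E
python3 - <<'E'
from goal import *
m=[.576,-.342,-.325]
for s in(1,-1):
    g=goal([m[0],m[1],.08],m[2],np.radians(40),s,.13); print(g[0]); show(s,g)
E
python3 -m pendant '[{"dp":[0,-40,0],"rot":[0,0,0],"fingers":1},{"dp":[0,-80,0],"rot":[0,0,0],"fingers":1},{"dp":[0,-110,0],"rot":[0,0,0],"fingers":1},{"dp":[0,-110,0],"rot":[0,0,0],"fingers":1},{"dp":[0,-110,-50],"rot":[0,0,0],"fingers":1},{"dp":[0,-110,-90],"rot":[0,0,0],"fingers":1},{"dp":[40,-110,-100],"rot":[0,0,0],"fingers":1},{"dp":[80,-110,-100],"rot":[0,0,0],"fingers":1},{"dp":[120,-110,-100],"rot":[0,0,0],"fingers":1},{"dp":[160,-110,-100],"rot":[0,0,0],"fingers":1}]' 40
```

```text
[ 0.5083 -0.3192  0.1652]
1 dp [319.2  40.3 -41.7] rot [ 0.434 -1.192 -0.604] deg 80.5
[ 0.5083 -0.3192  0.1652]
-1 dp [319.2  40.3 -41.7] rot [0.658 1.808 0.473] deg 113.5
time_s: 2.33
ee_pos: [0.4493, -0.1616, 0.3155]
tcp_rot: [0.5, -0.5, 0.5, -0.5]
contact_force: [0.9, 1.3, 0.4]
opening: 0.0942
```

```bash
python3 - <<'E'
from goal import *
m=[.576,-.342,-.325]
g=goal([m[0],m[1],.08],m[2],np.radians(40),1,.13); show(1,g)
im,d=eyes.capture('scene'); A=[]
for c in('scene','side'):
    im,d=eyes.capture(c); np.save(f'pics/{c}1.npy',d)
    P=near(c,d,[.62,.03],.25); P=P[~((P[:,1]<-.17))&~((P[:,0]<.48))][::3]; A.append(P)
    for a in(.1,.2):
        s=fitframe(P,[.555,-.052,a]); print(c,s.x,s.cost,np.percentile(fsdf(inv(s.x,P)),[25,50,75]))
s=fitframe(np.vstack(A),s.x); print(s.x)
E
```

```text
1 dp [157.6 150.5  58.7] rot [ 0.433 -1.192 -0.603] deg 80.5
scene [ 0.5503 -0.0519  0.0946] 0.15492057707081236 [0.0014 0.0047 0.0524]
scene [ 0.5503 -0.0519  0.0946] 0.15492057709691348 [0.0014 0.0047 0.0524]
side [ 0.5483 -0.0457  0.0789] 0.12627547495528132 [0.0011 0.0033 0.0635]
side [ 0.5483 -0.0457  0.0789] 0.12627547495805913 [0.0011 0.0033 0.0635]
[ 0.5488 -0.0471  0.0841]
```

```bash
python3 - <<'E'
from goal import *
print(pose()[0], eyes.camera_model('wrist')['tvec'])
E
```

```text
[ 0.4495 -0.162   0.3147] [-0.4491 -0.2133  0.4544]
```

```bash
python3 -m pendant '[{"dp":[15,0,5],"rot":[0.043,-0.119,-0.060],"fingers":1},{"dp":[35,0,10],"rot":[0.087,-0.238,-0.121],"fingers":1},{"dp":[55,0,20],"rot":[0.130,-0.358,-0.181],"fingers":1},{"dp":[75,0,30],"rot":[0.173,-0.477,-0.241],"fingers":1},{"dp":[100,0,40],"rot":[0.217,-0.596,-0.302],"fingers":1},{"dp":[120,20,50],"rot":[0.260,-0.715,-0.362],"fingers":1},{"dp":[140,40,55],"rot":[0.303,-0.834,-0.422],"fingers":1},{"dp":[158,60,59],"rot":[0.346,-0.954,-0.482],"fingers":1},{"dp":[158,80,59],"rot":[0.390,-1.073,-0.543],"fingers":1},{"dp":[158,100,59],"rot":[0.433,-1.192,-0.603],"fingers":1}]'
python3 - <<'E'
from goal import *
m=[.576,-.342,-.325]
g=goal([m[0],m[1],.08],m[2],np.radians(40),1,.13); show(1,g); print(r.sense()['joint_pos'])
im,d=eyes.capture('wrist'); cv2.imwrite('pics/w1.png',im)
P=near('wrist',d,[.577,-.343],.06,(.006,.12)); h=fithalf(P,m); print(len(P),h.x,h.cost,np.percentile(P[:,2],[50,90,98]))
for l in('mould_half','mould_half_face'):
    for o in eyes.place_of('wrist',l)[:1]: print(l,o,onplane('wrist',o['position'],0. if l=='mould_half' else .055))
P=near('wrist',d,[.62,.03],.25); print(len(P))
E
```

```text
time_s: 3.32
ee_pos: [0.5092, -0.3169, 0.2186]
tcp_rot: [-0.62, 0.686, 0.04, 0.379]
contact_force: [0.6, 1.1, 0.4]
opening: 0.0939
1 dp [-30.2  43.8  -5.4] rot [ 0.057 -0.164 -0.086] deg 11.1
[-0.6885  0.1049  1.8422  0.272   0.6208 -1.9272]
7147 [ 0.5737 -0.3422 -0.3114] 0.011499297227839458 [0.0859 0.1065 0.1071]
mould_half {'position': [314.1, 145.3], 'confidence': 0.63} [ 0.574  -0.3441  0.    ]
20153
```

View pics/w1.png

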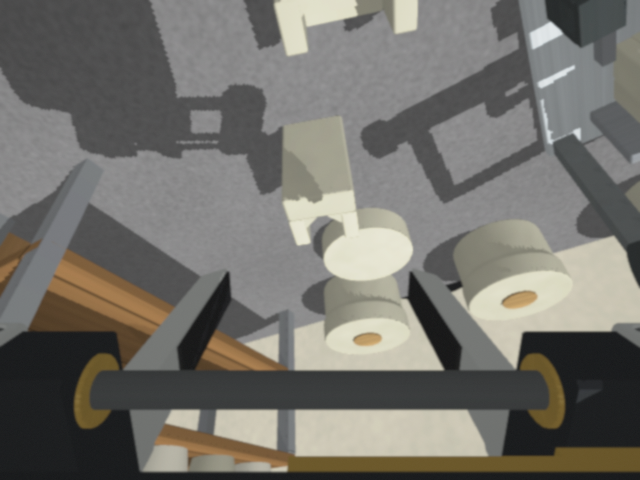

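```bash
python3 - <<'E'
from goal import *
m=[.574,-.3425,-.312]; lean=np.radians(40)
for b in(.09,0): show(b,goal([m[0]-.003,m[1]+.001,.08],m[2],lean,1,b))
E
```

```text
0.09 dp [-30.4  81.9  -5.9] rot [ 0.065 -0.183 -0.09 ] deg 12.3
0 dp [-22.9 171.4   0.7] rot [ 0.065 -0.183 -0.09 ] deg 12.3
```

```bash
python3 -m pendant '[{"dp":[-15,20,-3],"rot":[0.032,-0.092,-0.045],"fingers":1},{"dp":[-30,40,-6],"rot":[0.065,-0.183,-0.09],"fingers":1},{"dp":[-30.4,62,-6],"rot":[0.065,-0.183,-0.09],"fingers":1},{"dp":[-30.4,82,-6],"rot":[0.065,-0.183,-0.09],"fingers":1},{"dp":[-28.5,104,-4.5],"rot":[0.065,-0.183,-0.09],"fingers":1},{"dp":[-26.7,126,-2.7],"rot":[0.065,-0.183,-0.09],"fingers":1},{"dp":[-25,148,-1],"rot":[0.065,-0.183,-0.09],"fingers":1},{"dp":[-23.7,162,0],"rot":[0.065,-0.183,-0.09],"fingers":1},{"dp":[-22.9,171.4,0.7],"rot":[0.065,-0.183,-0.09],"fingers":1},{"dp":[-22.9,171.4,0.7],"rot":[0.065,-0.183,-0.09],"fingers":1}]'
python3 - <<'E'
from goal import *
m=[.574,-.3425,-.312]; lean=np.radians(40)
show(0,goal([m[0]-.003,m[1]+.001,.08],m[2],lean,1,0)); print(r.sense()['joint_pos'])
for c in('scene',):
    im,d=eyes.capture(c)
    P=near(c,d,[.577,-.343],.06,(.006,.12)); h=fithalf(P,m); print(h.x,h.cost)
im,d=eyes.capture('wrist'); cv2.imwrite('pics/w2.png',im)
E
```

```text
time_s: 4.3
ee_pos: [0.592, -0.3431, 0.0743]
tcp_rot: [-0.618, 0.698, 0.127, 0.338]
contact_force: [-0.2, 0.4, 0.7]
opening: 0.0938
0 dp [-12.    1.5  -5. ] rot [ 0.01  -0.003 -0.017] deg 1.2
[-0.6602  0.4773  1.7742  0.7302  0.3124 -2.548 ]
[ 0.5746 -0.3443 -0.3402] 0.010380002430036832
```

View pics/w2.png

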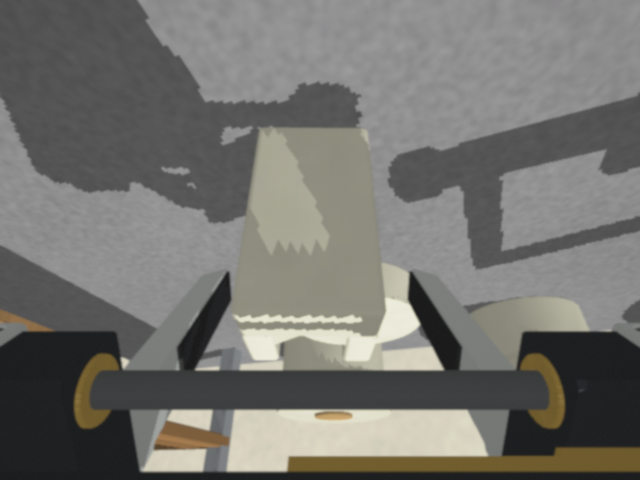

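```bash
python3 -m pendant '[{"dp":[0,-35,0],"rot":[0,0,0],"fingers":1},{"dp":[0,-70,0],"rot":[0,0,0],"fingers":1},{"dp":[0,-95,0],"rot":[0,0.12,0],"fingers":1},{"dp":[0,-95,0],"rot":[0,0.24,0],"fingers":1},{"dp":[0,-95,0],"rot":[0,0.36,0],"fingers":1},{"dp":[0,-95,0],"rot":[0,0.48,0],"fingers":1},{"dp":[0,-95,0],"rot":[0,0.60,0],"fingers":1},{"dp":[0,-95,0],"rot":[0,0.72,0],"fingers":1},{"dp":[0,-95,0],"rot":[0,0.84,0],"fingers":1},{"dp":[0,-95,0],"rot":[0,0.96,0],"fingers":1}]'
python3 -m pendant '[{"dp":[0,0,0],"rot":[0,0.12,0],"fingers":1},{"dp":[0,0,0],"rot":[0,0.24,0],"fingers":1},{"dp":[0,0,0],"rot":[0,0.36,0],"fingers":1},{"dp":[0,0,0],"rot":[0,0.48,0],"fingers":1},{"dp":[0,0,0],"rot":[0,0.60,0],"fingers":1},{"dp":[0,0,0],"rot":[0,0.72,0],"fingers":1},{"dp":[0,0,0],"rot":[0,0.84,0],"fingers":1},{"dp":[0,0,0],"rot":[0,0.96,0],"fingers":1},{"dp":[0,0,0],"rot":[0,1.08,0],"fingers":1},{"dp":[0,0,0],"rot":[0,1.20,0],"fingers":1}]'
python3 - <<'E'
from goal import *
m=[.574,-.3425,-.312]; lean=np.radians(40)
for b in(.09,0):show(b,goal([m[0]-.003,m[1]+.0,.08],m[2],lean,-1,b)); 
print(r.sense()['joint_pos'])
E
```

```text
time_s: 5.23
ee_pos: [0.5335, -0.3244, 0.1497]
tcp_rot: [-0.606, 0.461, -0.174, 0.625]
contact_force: [0.0, -0.2, -0.7]
opening: 0.094
time_s: 6.07
ee_pos: [0.5335, -0.3244, 0.1497]
tcp_rot: [-0.402, 0.028, -0.485, 0.776]
contact_force: [0.1, -0.8, -0.1]
opening: 0.0942
0.09 dp [12.   9.  -7.7] rot [-0.004  0.974  0.02 ] deg 55.8
0 dp [10.2 99.  -7.2] rot [-0.004  0.974  0.02 ] deg 55.8
[-0.7052  0.2403  1.8938  0.5914  0.4247 -0.2625]
```

```bash
python3 -m pendant '[{"dp":[12,5,-7.7],"rot":[0,0.12,0],"fingers":1},{"dp":[12,5,-7.7],"rot":[0,0.24,0.01],"fingers":1},{"dp":[12,5,-7.7],"rot":[0,0.36,0.01],"fingers":1},{"dp":[12,5,-7.7],"rot":[0,0.48,0.01],"fingers":1},{"dp":[12,5,-7.7],"rot":[0,0.60,0.02],"fingers":1},{"dp":[12,5,-7.7],"rot":[0,0.72,0.02],"fingers":1},{"dp":[12,5,-7.7],"rot":[0,0.84,0.02],"fingers":1},{"dp":[12,5,-7.7],"rot":[-0.004,0.974,0.02],"fingers":1},{"dp":[12,9,-7.7],"rot":[-0.004,0.974,0.02],"fingers":1},{"dp":[11.7,25,-7.7],"rot":[-0.004,0.974,0.02],"fingers":1}]'
python3 - <<'E'
from goal import *
m=[.574,-.3425,-.312]; lean=np.radians(40)
show(0,goal([m[0]-.003,m[1]+.0,.08],m[2],lean,-1,0)); 
print(r.sense()['joint_pos'])
im,d=eyes.capture('wrist'); P=near('wrist',d,[.577,-.343],.06,(.006,.12)); h=fithalf(P,m); print(len(P),h.x,h.cost,np.percentile(P[:,2],[90,98]))
E
```

```text
time_s: 6.9
ee_pos: [0.5375, -0.3322, 0.1234]
tcp_rot: [-0.139, -0.34, -0.617, 0.696]
contact_force: [-0.1, -0.4, 0.0]
opening: 0.0941
0 dp [ 1.2 74.6 -0.6] rot [-0.001  0.009 -0.002] deg 0.5
[-0.7216  0.299   1.9005  0.7562  0.3812  0.522 ]
9795 [ 0.5754 -0.3452 -0.3213] 0.02187148017779952 [0.1078 0.1083]
```

```bash
python3 -m pendant '[{"dp":[1,25,0],"rot":[0,0.009,0],"fingers":1},{"dp":[1,50,1],"rot":[0,0.009,0],"fingers":1},{"dp":[1,70,1],"rot":[0,0.009,0],"fingers":1},{"dp":[1,75,1],"rot":[0,0.009,0],"fingers":1},{"dp":[1,75,1],"rot":[0,0.009,0],"fingers":1},{"dp":[1,75,1],"rot":[0,0.009,0],"fingers":0.75},{"dp":[1,75,1],"rot":[0,0.009,0],"fingers":0.6},{"dp":[1,75,1],"rot":[0,0.009,0],"fingers":0.5},{"dp":[1,75,1],"rot":[0,0.009,0],"fingers":0.4},{"dp":[1,75,1],"rot":[0,0.009,0],"fingers":0.4}]' 40
python3 - <<'E'
from goal import *
m=[.574,-.3425,-.312]; lean=np.radians(40)
show(0,goal([m[0]-.003,m[1]+.0,.08],m[2],lean,-1,0)); 
p,Rt=pose(); print(p-HZ*Rt.as_matrix()[:,1],Rt.as_matrix())
print('up 10mm in tool', Rt.inv().apply([0,0,10]),r.sense()['opening'])
E
```

```text
time_s: 7.78
ee_pos: [0.582, -0.3472, 0.0632]
tcp_rot: [-0.135, -0.343, -0.619, 0.694]
contact_force: [0.5, 3.7, 2.4]
opening: 0.064
0 dp [-1.6 -1.7 -1.1] rot [-0.    -0.002  0.001] deg 0.1
[ 0.5705 -0.3435  0.0777] [[-0.729   0.611  -0.3086]
 [ 0.2372 -0.1974 -0.9512]
 [-0.6421 -0.7666 -0.0011]]
up 10mm in tool [-6.4208 -7.6664 -0.0106] 0.06399736078271864
```

```bash
python3 -m pendant '[{"dp":[0,0,0],"rot":[0,0,0],"fingers":0.4},{"dp":[0,0,0],"rot":[0,0,0],"fingers":0.4},{"dp":[0,0,0],"rot":[0,0,0],"fingers":0.4},{"dp":[-3.2,-3.8,0],"rot":[0,0,0],"fingers":0.4},{"dp":[-9.6,-11.5,0],"rot":[0,0,0],"fingers":0.4},{"dp":[-19.3,-23,0],"rot":[0,0,0],"fingers":0.4},{"dp":[-29,-34.5,0],"rot":[0,0,0],"fingers":0.4},{"dp":[-38.5,-46,0],"rot":[0,0,0],"fingers":0.4},{"dp":[-48,-57.5,0],"rot":[0,0,0],"fingers":0.4},{"dp":[-51,-61.3,0],"rot":[0,0,0],"fingers":0.4}]' 40
python3 - <<'E'
from goal import *
p,Rt=pose(); s=r.sense(); print(p-HZ*Rt.as_matrix()[:,1],s['joint_pos'])
for c in('scene','side'):
    im,d=eyes.capture(c); cv2.imwrite(f'pics/{c}2.png',im)
    for o in eyes.masks_of(c,'mould_half')[:1]:
        P=cloud(c,d,o['region']); P=P[np.hypot(*(P[:,:2]-[.575,-.343]).T)<.06]
        print(c,o['confidence'],np.percentile(P,[2,50,98],axis=0))
        # full 6-dof box fit: x y z yaw pitch roll
        def f(x):
            Q=R.from_euler('ZYX',x[3:]).inv().apply(P-x[:3]); return np.minimum(abs(box(Q,[-30,30,-30,30,0,110])),.008)
        q=least_squares(f,[.575,-.343,.078,-.315,0,0],loss='soft_l1',f_scale=.002); print(q.x,q.cost,len(P))
im,d=eyes.capture('wrist'); cv2.imwrite('pics/w3.png',im)
A=np.hstack([cv2.imread('pics/scene2.png')[180:330,80:400],cv2.imread('pics/side2.png')[120:270,260:580]]); cv2.imwrite('pics/c2.png',A)
E
```

```text
time_s: 8.62
ee_pos: [0.5818, -0.3474, 0.1436]
tcp_rot: [-0.135, -0.343, -0.619, 0.694]
contact_force: [0.2, -0.4, -4.9]
opening: 0.0599
[ 0.5703 -0.3437  0.158 ] [-0.6864  0.3554  1.7628  0.5983  0.4289  0.7253]
scene 0.94 [[ 0.5523 -0.3805  0.0851]
 [ 0.5911 -0.333   0.1485]
 [ 0.6126 -0.3112  0.1926]]
[ 0.5743 -0.3465  0.081  -0.333   0.0023  0.0071] 0.004301348645249881 1708
side 0.76 [[ 0.5417 -0.3558  0.0831]
 [ 0.5708 -0.317   0.1241]
 [ 0.6091 -0.3043  0.1883]]
[ 0.5763 -0.3425  0.0777 -0.3327 -0.0041  0.0138] 0.000857797132887425 752
```

View pics/c2.png

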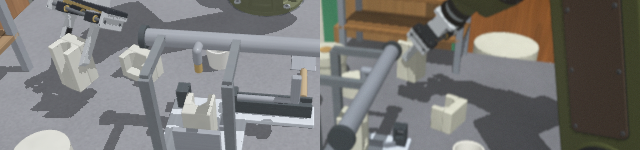

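```bash
python3 - <<'E'
from goal import *
x=[.55,-.0495,.09]; lean=np.radians(40)
h=F(x,[-130,0,0])[0]; h[2]=.19
show('view',goal(h,x[2],lean,-1,0)); p,Rt=pose(); print(Rt.inv().apply([-60,0,30]))
E
```

```text
view dp [ 154.6 -173.7 -226.9] rot [-0.257 -0.311  0.003] deg 23.1
[ 24.6434 -59.6006  18.4518]
```

```bash
python3 -m pendant '[{"dp":[8,-20,6],"rot":[0,0,0],"fingers":0.4},{"dp":[20,-47,5],"rot":[0,0,0],"fingers":0.4},{"dp":[30,-65,-15],"rot":[-0.02,-0.03,0],"fingers":0.4},{"dp":[48,-80,-45],"rot":[-0.06,-0.07,0],"fingers":0.4},{"dp":[66,-96,-80],"rot":[-0.1,-0.12,0],"fingers":0.4},{"dp":[85,-112,-112],"rot":[-0.14,-0.17,0],"fingers":0.4},{"dp":[103,-128,-144],"rot":[-0.18,-0.22,0],"fingers":0.4},{"dp":[121,-144,-174],"rot":[-0.22,-0.265,0.002],"fingers":0.4},{"dp":[140,-161,-202],"rot":[-0.257,-0.311,0.003],"fingers":0.4},{"dp":[154.6,-173.7,-226.9],"rot":[-0.257,-0.311,0.003],"fingers":0.4}]' 40
cat > look.py <<'E'
from goal import *
import sys
p,Rt=pose(); print('hold',p-HZ*Rt.as_matrix()[:,1],'joints',r.sense()['joint_pos'])
m=eyes.camera_model('wrist'); im,d=eyes.capture('wrist'); cv2.imwrite(f'pics/{sys.argv[1]}.png',im); np.save(f'pics/{sys.argv[1]}.npy',d)
P=cloud('wrist',d,np.ones_like(d,bool),m); hold=p-HZ*Rt.as_matrix()[:,1]
k=(np.hypot(*(P[:,:2]-[.62,.03]).T)<.27)&(P[:,2]>.005)&(P[:,2]<.27)&(np.linalg.norm(P-hold,axis=1)>.13); P=P[k][::5]
for it in range(3):
    if it==0: x=np.array([.55,-.0495,.09]); Q=P
    Q=P[fsdf(inv(x,P))<(.03,.015,.008)[it]]; s=fitframe(Q,x); x=s.x; print(len(Q),x,s.cost,np.median(fsdf(inv(x,Q))))
for l in('mould_home','keeper_mouth','bolt_grip','pipe_mid'):
    z=dict(mould_home=[30,0,12],keeper_mouth=[-11,-48,48],bolt_grip=[-11,219,106],pipe_mid=[25,0,235])[l]
    for o in eyes.place_of('wrist',l)[:1]: print(l,o,proj('wrist',F(x,z))[0],onplane('wrist',o['position'],z[2]/1000,m),F(x,z))
E
python3 look.py w4
```

```text
time_s: 9.7
ee_pos: [0.4315, -0.059, 0.1756]
tcp_rot: [0.273, 0.211, 0.675, -0.653]
contact_force: [0.7, 0.9, -5.7]
opening: 0.0599
hold [ 0.4194 -0.0601  0.19  ] joints [-0.4188 -0.2574  2.323   0.6559  0.5407  0.5806]
11430 [ 0.5454 -0.06    0.07  ] 0.05933145201121896 0.0007747397555462263
10982 [ 0.5453 -0.0593  0.0698] 0.03348400399728831 0.0007409495738708418
10274 [ 0.5451 -0.0576  0.0692] 0.015650023305754202 0.000691648215547359
mould_home {'position': [318.7, 202.0], 'confidence': 0.73} [328.8344 200.8544] [ 0.5725 -0.0464  0.012 ] [[ 0.575  -0.0556  0.012 ]]
keeper_mouth {'position': [368.0, 220.8], 'confidence': 0.81} [377.154  222.0234] [ 0.5364 -0.0974  0.048 ] [[ 0.5374 -0.1063  0.048 ]]
bolt_grip {'position': [80.0, 184.0], 'confidence': 0.63} [ 62.0873 184.6538] [0.5184 0.1459 0.106 ] [[0.519  0.1601 0.106 ]]
pipe_mid {'position': [321.0, 3.5], 'confidence': 0.6} [332.3874   8.6252] [ 0.5703 -0.0476  0.235 ] [[ 0.57   -0.0559  0.235 ]]
```

View pics/w4.png

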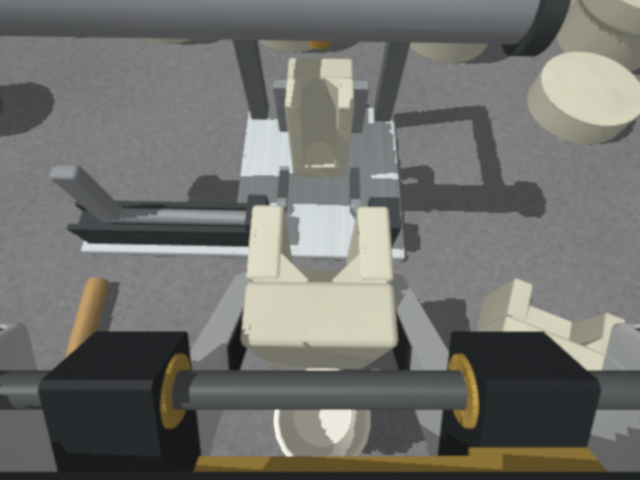

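```bash
python3 - <<'E'
from goal import *
m=eyes.camera_model('wrist'); d=np.load('pics/w4.npy'); P=cloud('wrist',d,np.ones_like(d,bool),m)
x0=np.array([.5451,-.0576,.0692]); Q=inv(x0,P)*1000
def sel(n,*b):
    k=np.all([(Q[:,i]>b[2*i])&(Q[:,i]<b[2*i+1]) for i in range(3)],axis=0); S=Q[k]
    print(n,len(S),np.percentile(S,[1,5,50,95,99],axis=0).round(1).tolist() if len(S) else '')
sel('fixed top',50,130,-60,60,112,130); sel('fixed upper',50,130,-60,60,60,118); sel('handle',-60,30,180,250,80,140)
sel('pipe',-10,60,-180,300,225,260); sel('bed',-80,180,-150,85,8,16); sel('keeper',-40,15,-100,-30,58,72); sel('guide',-40,15,20,90,58,72)
sel('track',-40,20,90,300,40,52)
E
```

```text
fixed top 2972 [[61.2, -22.3, 112.6], [62.0, -20.3, 114.7], [94.2, 7.5, 123.6], [116.8, 34.5, 124.7], [119.8, 36.5, 125.1]]
fixed upper 3308 [[61.0, -40.8, 60.7], [61.4, -34.2, 63.2], [88.5, 7.4, 86.5], [125.7, 48.2, 115.2], [128.5, 54.8, 117.3]]
handle 1518 [[-16.8, 193.5, 80.8], [-16.5, 193.8, 83.2], [-14.5, 199.4, 111.2], [-4.9, 212.7, 125.8], [-3.3, 214.6, 126.5]]
pipe 22500 [[2.9, -111.4, 226.2], [5.9, -103.0, 227.8], [9.8, 16.4, 239.9], [12.3, 156.2, 247.6], [13.1, 170.0, 249.8]]
bed 11363 [[-32.8, -81.7, 11.8], [-26.7, -76.8, 12.7], [50.9, -0.9, 13.9], [135.4, 77.2, 15.1], [154.1, 83.5, 15.6]]
keeper 600 [[-25.5, -68.7, 60.1], [-24.9, -67.8, 63.7], [-3.8, -60.8, 67.9], [5.3, -42.9, 69.0], [6.4, -40.9, 69.5]]
guide 360 [[-25.4, 55.0, 58.9], [-24.8, 55.5, 63.2], [-3.3, 68.1, 67.7], [5.2, 72.5, 68.8], [6.0, 73.0, 69.3]]
track 2863 [[-25.7, 91.4, 40.3], [-25.3, 96.6, 42.0], [-20.3, 158.4, 50.1], [5.5, 237.3, 51.6], [6.7, 243.8, 51.9]]
```

```bash
python3 - <<'E'
from goal import *
m=eyes.camera_model('wrist'); d=np.load('pics/w4.npy'); P=cloud('wrist',d,np.ones_like(d,bool),m)
for z0 in(0,-.002):
  x=np.array([.5456,-.0506,.0692]); hold=np.array([.4194,-.0601,.19])
  W=P+[0,0,z0]; W=W[(np.hypot(*(W[:,:2]-[.62,.03]).T)<.27)&(W[:,2]>.005)&(np.linalg.norm(W-hold,axis=1)>.13)][::4]
  for t in(.01,.006,.006):
    S=W[fsdf(inv(x,W),travel=.022)<t]; s=fitframe(S,x,travel=.022); x=s.x; print(len(S),x,s.cost)
x=s.x
Q=inv(x,P)*1000
for n,b in dict(top=(50,130,-60,60,119,128),keeper=(-40,15,-100,-30,64,72),guide=(-40,15,20,90,64,72),handle=(-60,30,150,250,80,140)).items():
    k=np.all([(Q[:,i]>b[2*i])&(Q[:,i]<b[2*i+1]) for i in range(3)],axis=0); print(n,np.percentile(Q[k],[1,50,99],axis=0).round(1).tolist())
lean=np.radians(40); g=.0045
p,Rt=pose(); hold=p-HZ*Rt.as_matrix()[:,1]; print('hold in frame',inv(x,hold[None])*1000, 'tool yaw',np.arctan2(*(Rt.as_matrix()[:2,2]*[1,-1])))
for hx,hz in((-60,.19),(-30,.105),(10,.105),(26,.095)):
    q=F(x,[hx-4.5,0,0])[0]; q[2]=hz; show((hx,hz),goal(q,x[2],lean,-1))
E
```

```text
13121 [ 0.546  -0.0503  0.0647] 0.023209566824861524
12565 [ 0.546  -0.0496  0.0658] 0.01479054972418922
12542 [ 0.546  -0.0495  0.066 ] 0.01451822163694854
13072 [ 0.5462 -0.0502  0.0658] 0.013782823308349915
12777 [ 0.5462 -0.0496  0.0664] 0.009269113546382267
12757 [ 0.5462 -0.0495  0.0666] 0.00903468657806242
top [[59.8, -30.1, 119.4], [94.7, -0.2, 123.7], [118.2, 28.7, 125.1]]
keeper [[-26.7, -76.6, 65.1], [-5.0, -68.7, 67.9], [4.8, -49.1, 69.5]]
guide [[-27.1, 47.2, 64.9], [-5.1, 59.9, 67.7], [4.1, 64.9, 69.3]]
handle [[-19.0, 185.4, 80.8], [-16.7, 191.3, 111.2], [-5.6, 206.6, 126.5]]
hold in frame [[-125.6004   -3.7869  190.9033]] tool yaw 0.08992178595565864
(-60, 0.19) dp [-46.2  40.1  -2.1] rot [ 0.014  0.019 -0.001] deg 1.3
(-30, 0.105) dp [-14.4 124.4  -1.6] rot [ 0.014  0.019 -0.001] deg 1.3
(10, 0.105) dp [-45.  150.2  -0.6] rot [ 0.014  0.019 -0.001] deg 1.3
(26, 0.095) dp [-50.8 168.1  -0.3] rot [ 0.014  0.019 -0.001] deg 1.3
```

```bash
python3 -m pendant '[{"dp":[-1,10,-0.2],"rot":[0.003,0.004,0],"fingers":0.4},{"dp":[-3,26,-0.4],"rot":[0.006,0.008,0],"fingers":0.4},{"dp":[-5,45,-0.6],"rot":[0.01,0.012,0],"fingers":0.4},{"dp":[-7.5,65,-0.8],"rot":[0.014,0.019,-0.001],"fingers":0.4},{"dp":[-9.8,85,-1.1],"rot":[0.014,0.019,-0.001],"fingers":0.4},{"dp":[-12,105,-1.3],"rot":[0.014,0.019,-0.001],"fingers":0.4},{"dp":[-13.6,118,-1.5],"rot":[0.014,0.019,-0.001],"fingers":0.4},{"dp":[-14.4,124.4,-1.6],"rot":[0.014,0.019,-0.001],"fingers":0.4},{"dp":[-14.4,124.4,-1.6],"rot":[0.014,0.019,-0.001],"fingers":0.4},{"dp":[-14.4,124.4,-1.6],"rot":[0.014,0.019,-0.001],"fingers":0.4}]' 40
cat > chk.py <<'E'
from goal import *
import sys,json
X=np.array([.5462,-.0495,.0666]); lean=np.radians(40)
p,Rt=pose(); hold=p-HZ*Rt.as_matrix()[:,1]; s=r.sense()
print('hold in frame',inv(X,hold[None])*1000,'yaw err',np.arctan2(*(Rt.as_matrix()[:2,2]*[1,-1]))-X[2],'J',np.round(s['joint_pos'],2),'F',s['contact_force'],'op',s['opening'])
for a in sys.argv[1:]:
    q=np.array(json.loads(a),float); w=F(X,q)[0]; show(a,goal(w,X[2],lean,-1))
E
python3 chk.py '[5,0,96]' '[24,0,94]' '[28,0,94]' 
python3 - <<'E'
from goal import *
X=np.array([.5462,-.0495,.0666]); m=eyes.camera_model('wrist'); im,d=eyes.capture('wrist'); np.save('pics/w5.npy',d); cv2.imwrite('pics/w5.png',im)
P=cloud('wrist',d,np.ones_like(d,bool),m); Q=inv(X,P)*1000
for n,b in dict(ftop=(55,130,-60,60,119,128),ltop=(-70,50,-60,60,110,145),keeper=(-40,15,-100,-47,64,72)).items():
    k=np.all([(Q[:,i]>b[2*i])&(Q[:,i]<b[2*i+1]) for i in range(3)],axis=0); print(n,k.sum(),np.percentile(Q[k],[1,50,99],axis=0).round(1).tolist())
E
```

```text
time_s: 10.78
ee_pos: [0.5236, -0.0516, 0.0898]
tcp_rot: [0.263, 0.22, 0.672, -0.656]
contact_force: [-0.5, -0.2, -5.7]
opening: 0.0599
hold in frame [[-34.7909  -0.5809 104.2504]] yaw err -0.0018005555700208314 J [-0.28  0.15  2.2   1.06  0.25  0.26] F [-0.5007 -0.1977 -5.7284] op 0.05994446078729472
[5,0,96] dp [-25.2  31.9  -0.7] rot [-0.001 -0.002  0.001] deg 0.1
[24,0,94] dp [-38.5  45.6  -0.7] rot [-0.001 -0.002  0.001] deg 0.1
[28,0,94] dp [-41.6  48.2  -0.7] rot [-0.001 -0.002  0.001] deg 0.1
ftop 5937 [[58.3, -27.4, 119.4], [92.9, 2.1, 122.5], [116.5, 31.1, 123.8]]
ltop 20600 [[-65.4, -41.6, 112.7], [-44.0, -1.2, 137.5], [-2.9, 38.8, 143.9]]
keeper 1842 [[-28.2, -74.2, 65.3], [-10.2, -63.8, 66.8], [3.0, -47.5, 68.2]]
```

View pics/w5.png

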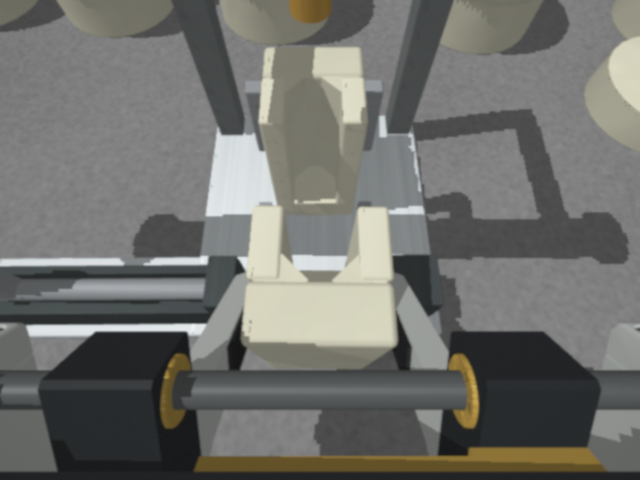

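```bash
python3 -m pendant '[{"dp":[-6,8,-1],"rot":[0,0,0],"fingers":0.4},{"dp":[-13,16,-1.7],"rot":[0,0,0],"fingers":0.4},{"dp":[-19,24,-1.7],"rot":[0,0,0],"fingers":0.4},{"dp":[-25.2,31.9,-1.7],"rot":[0,-0.002,0],"fingers":0.4},{"dp":[-29,36,-1.7],"rot":[0,-0.002,0],"fingers":0.4},{"dp":[-32,39,-1.7],"rot":[0,-0.002,0],"fingers":0.4},{"dp":[-34,41,-1.7],"rot":[0,-0.002,0],"fingers":0.4},{"dp":[-36,43,-1.7],"rot":[0,-0.002,0],"fingers":0.4},{"dp":[-36,43,-1.7],"rot":[0,-0.002,0],"fingers":0.4},{"dp":[-36,43,-1.7],"rot":[0,-0.002,0],"fingers":0.4}]' 40
python3 chk.py '[24,1,94]' '[27,1,93]' '[27,1,90]' '[26,1,88]' 
```

```text
time_s: 11.67
ee_pos: [0.5785, -0.0455, 0.0809]
tcp_rot: [0.264, 0.219, 0.672, -0.656]
contact_force: [0.3, 0.0, -5.6]
opening: 0.0598
hold in frame [[20.4565  1.8749 95.3075]] yaw err 0.0009909831749634196 J [-0.23  0.27  2.07  1.    0.22  0.35] F [ 0.2958  0.0173 -5.5657] op 0.05984121698100151
[24,1,94] dp [-1.9  3.3  0.9] rot [-0.     0.002 -0.   ] deg 0.1
[27,1,93] dp [-3.5  6.   0.9] rot [-0.     0.002 -0.   ] deg 0.1
[27,1,90] dp [-1.6  8.3  0.9] rot [-0.     0.002 -0.   ] deg 0.1
[26,1,88] dp [0.5 9.2 0.9] rot [-0.     0.002 -0.   ] deg 0.1
```

```bash
python3 -m pendant '[{"dp":[-1,2,0.5],"rot":[0,0,0],"fingers":0.4},{"dp":[-1.9,3.3,0.9],"rot":[0,0.002,0],"fingers":0.4},{"dp":[-2.4,4.2,0.9],"rot":[0,0.002,0],"fingers":0.4},{"dp":[-2.4,4.2,0.9],"rot":[0,0.002,0],"fingers":0.4},{"dp":[-1.8,5,0.9],"rot":[0,0.002,0],"fingers":0.4},{"dp":[-1,6,0.9],"rot":[0,0.002,0],"fingers":0.4},{"dp":[-0.3,6.8,0.9],"rot":[0,0.002,0],"fingers":0.4},{"dp":[0.1,7.3,0.9],"rot":[0,0.002,0],"fingers":0.4},{"dp":[0.1,7.3,0.9],"rot":[0,0.002,0],"fingers":0.4},{"dp":[0.1,7.3,0.9],"rot":[0,0.002,0],"fingers":0.4}]' 40
python3 chk.py '[24,1,94]' '[27,1,93]' '[27,1,90]' '[26,1,88]' 
```

```text
time_s: 12.5
ee_pos: [0.5825, -0.046, 0.0751]
tcp_rot: [0.264, 0.219, 0.672, -0.656]
contact_force: [-17.8, -1.0, 6.6]
opening: 0.0595
hold in frame [[24.3647  1.1069 89.5171]] yaw err -5.492143377829051e-05 J [-0.23  0.29  2.06  1.04  0.22  0.31] F [-17.7724  -1.0087   6.5518] op 0.05950638868235488
[24,1,94] dp [-2.6 -3.7  0.1] rot [ 0.    -0.     0.001] deg 0.0
[27,1,93] dp [-4.3 -1.   0.1] rot [ 0.    -0.     0.001] deg 0.0
[27,1,90] dp [-2.3  1.3  0.1] rot [ 0.    -0.     0.001] deg 0.0
[26,1,88] dp [-0.3  2.2  0.1] rot [ 0.    -0.     0.001] deg 0.0
```

```bash
python3 -m pendant '[{"dp":[0,0,0],"rot":[0,0,0],"fingers":0.66},{"dp":[0,0,0],"rot":[0,0,0],"fingers":0.75},{"dp":[0,0,0],"rot":[0,0,0],"fingers":0.9},{"dp":[0,0,0],"rot":[0,0,0],"fingers":0.9},{"dp":[0,0,0],"rot":[0,0,0],"fingers":0.9},{"dp":[0,-15,0],"rot":[0,0,0],"fingers":0.9},{"dp":[0,-40,0],"rot":[0,0,0],"fingers":0.9},{"dp":[0,-70,0],"rot":[0,0,0],"fingers":0.9},{"dp":[0,-100,0],"rot":[0,0,0],"fingers":0.9},{"dp":[0,-110,0],"rot":[0,0,0],"fingers":0.9}]' 40
python3 chk.py '[-11,196,106]'
cat > see.py <<'E'
from goal import *
import sys
X=np.array([.5462,-.0495,.0666]); m=eyes.camera_model('wrist'); im,d=eyes.capture('wrist'); np.save(f'pics/{sys.argv[1]}.npy',d); cv2.imwrite(f'pics/{sys.argv[1]}.png',im)
P=cloud('wrist',d,np.ones_like(d,bool),m); Q=inv(X,P)*1000
for n,b in dict(ftop=(66,130,-60,60,117,128),ltop=(-30,55,-60,60,115,128),keeper=(-40,15,-100,-47,64,72),handle=(-60,30,60,250,80,140)).items():
    k=np.all([(Q[:,i]>b[2*i])&(Q[:,i]<b[2*i+1]) for i in range(3)],axis=0)
    if k.sum()>50: print(n,k.sum(),np.percentile(Q[k],[1,50,99],axis=0).round(1).tolist())
print([(o['position'],o['confidence'],inv(X,onplane('wrist',o['position'],.106,m)[None])) for o in eyes.place_of('wrist','bolt_grip')[:2]])
E
python3 see.py w6
```

```text
time_s: 13.33
ee_pos: [0.5118, -0.0511, 0.1622]
tcp_rot: [0.265, 0.221, 0.671, -0.656]
contact_force: [-0.7, 0.5, 0.3]
opening: 0.0848
hold in frame [[-46.5624   0.7648 176.552 ]] yaw err -0.0011137475871877411 J [-0.29 -0.03  2.17  0.61  0.4   0.72] F [-0.7184  0.5256  0.2702] op 0.08484749655343356
[-11,196,106] dp [  18.3   76.5 -195.4] rot [-0.002  0.    -0.003] deg 0.2
ftop 1212 [[66.2, -27.8, 117.3], [80.7, -4.0, 122.4], [92.2, 31.3, 124.0]]
ltop 4989 [[-1.9, -29.0, 116.1], [16.6, -0.0, 122.5], [54.1, 29.4, 124.1]]
keeper 873 [[-28.4, -65.4, 64.6], [-13.2, -55.6, 66.7], [2.8, -47.1, 68.4]]
handle 1858 [[-21.0, 187.3, 81.0], [-16.4, 190.5, 113.0], [-7.7, 206.8, 125.7]]
[([32.0, 280.5], 0.7, array([[-0.015 ,  0.1987,  0.106 ]]))]
```

View pics/w6.png

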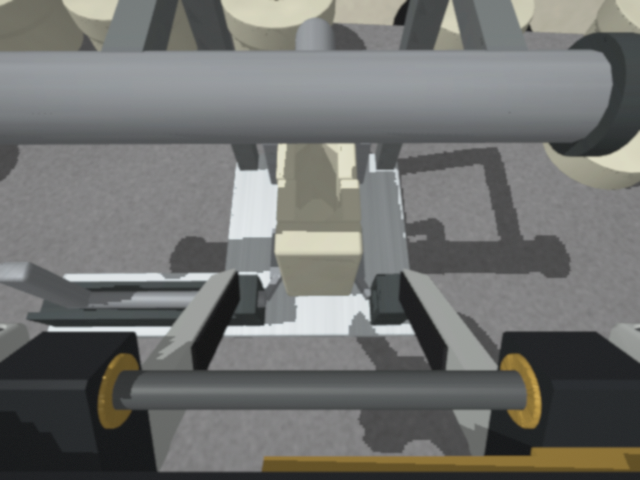

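```bash
python3 - <<'E'
from goal import *
X=np.array([.5462,-.0495,.0666]); lean=np.radians(40)
w=F(X,[-12,197,104])[0]
for b in(.09,0): show(b,goal(w,X[2],lean,-1,b))
E
python3 -m pendant '[{"dp":[0,-10,-10],"rot":[0,0,0],"fingers":1},{"dp":[5,-15,-35],"rot":[0,0,0],"fingers":1},{"dp":[10,-15,-65],"rot":[0,0,0],"fingers":1},{"dp":[15,-15,-95],"rot":[0,0,0],"fingers":1},{"dp":[18,-15,-125],"rot":[0,0,0],"fingers":1},{"dp":[18,-15,-150],"rot":[0,0,0],"fingers":1},{"dp":[18,-15,-170],"rot":[0,0,0],"fingers":1},{"dp":[18,-15,-185],"rot":[0,0,0],"fingers":1},{"dp":[18,-15,-195],"rot":[0,0,0],"fingers":1},{"dp":[18,-15,-196],"rot":[0,0,0],"fingers":1}]' 25
python3 see.py w7; python3 chk.py '[-12,197,104]'
```

```text
0.09 dp [  20.5  -13.8 -196.3] rot [-0.002  0.    -0.004] deg 0.2
0 dp [  20.9   76.2 -196.5] rot [-0.002  0.    -0.004] deg 0.2
time_s: 14.27
ee_pos: [0.4763, 0.1463, 0.1585]
tcp_rot: [0.264, 0.219, 0.673, -0.655]
contact_force: [0.0, -0.3, -0.6]
opening: 0.0938
ftop 2881 [[66.6, -26.7, 117.2], [92.5, 2.8, 122.5], [109.9, 32.2, 124.0]]
ltop 5091 [[-1.8, -27.6, 115.4], [18.8, 6.0, 122.5], [53.9, 30.7, 124.1]]
keeper 598 [[-28.2, -63.3, 64.4], [-9.9, -52.8, 66.8], [3.0, -47.1, 68.4]]
handle 1210 [[-21.0, 188.8, 81.4], [-19.9, 199.5, 121.3], [-8.1, 209.9, 125.9]]
[([319.1, 244.9], 0.79, array([[-0.0122,  0.1995,  0.106 ]]))]
hold in frame [[-68.9755 197.9496 172.7406]] yaw err 0.0025051498885017703 J [ 0.3  -0.06  2.2  -0.46  0.34  2.18] F [ 0.0871 -0.5716  0.0199] op 0.09393329004377494
[-12,197,104] dp [ 0.3 89.3  1.1] rot [0.001 0.002 0.002] deg 0.2
```

View pics/w7.png

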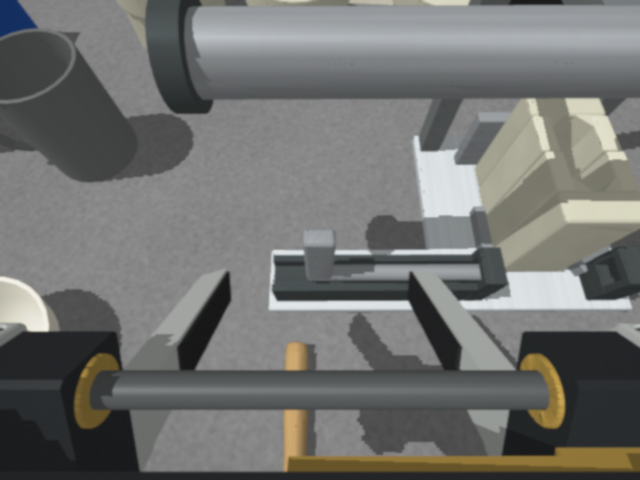

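```bash
python3 - <<'E'
from goal import *
X=np.array([.5462,-.0495,.0666]); lean=np.radians(25)
w=F(X,[-12,199,105])[0]
for b in(.09,0): show(b,goal(w,X[2],lean,-1,b))
E
```

```text
0.09 dp [-18.6   0.9  -1. ] rot [ 0.001  0.002 -0.26 ] deg 14.9
0 dp [ 4.6 87.9 -0.9] rot [ 0.001  0.002 -0.26 ] deg 14.9
```

```bash
python3 -m pendant '[{"dp":[-7,0,-0.5],"rot":[0,0,-0.09],"fingers":1},{"dp":[-13,0.5,-0.9],"rot":[0,0,-0.18],"fingers":1},{"dp":[-18.6,0.9,-1],"rot":[0.001,0.002,-0.26],"fingers":1},{"dp":[-14,18,-1],"rot":[0.001,0.002,-0.26],"fingers":1},{"dp":[-8,41,-1],"rot":[0.001,0.002,-0.26],"fingers":1},{"dp":[-2,63,-1],"rot":[0.001,0.002,-0.26],"fingers":1},{"dp":[2.5,80,-0.9],"rot":[0.001,0.002,-0.26],"fingers":1},{"dp":[4.6,87.9,-0.9],"rot":[0.001,0.002,-0.26],"fingers":1},{"dp":[4.6,87.9,-0.9],"rot":[0.001,0.002,-0.26],"fingers":1},{"dp":[4.6,87.9,-0.9],"rot":[0.001,0.002,-0.26],"fingers":0.6}]' 25
python3 chk.py; python3 -m pendant '[{"dp":[0,0,0],"rot":[0,0,0],"fingers":0.4},{"dp":[0,0,0],"rot":[0,0,0],"fingers":0.3},{"dp":[0,0,0],"rot":[0,0,0],"fingers":0.25},{"dp":[0,0,0],"rot":[0,0,0],"fingers":0.2},{"dp":[0,0,0],"rot":[0,0,0],"fingers":0.15},{"dp":[0,0,0],"rot":[0,0,0],"fingers":0.1},{"dp":[0,0,0],"rot":[0,0,0],"fingers":0.1},{"dp":[0,0,0],"rot":[0,0,0],"fingers":0.1},{"dp":[0,0,0],"rot":[0,0,0],"fingers":0.1},{"dp":[0,0,0],"rot":[0,0,0],"fingers":0.1}]' 25
python3 chk.py
python3 - <<'E'
from goal import *
X=np.array([.5462,-.0495,.0666])
for y in(140,89,85,82): show(y,goal(F(X,[-12,y,105])[0],X[2],np.radians(25),-1))
E
```

```text
time_s: 15.2
ee_pos: [0.5293, 0.1472, 0.0891]
tcp_rot: [0.175, 0.132, 0.695, -0.685]
contact_force: [0.2, 0.6, -0.0]
opening: 0.0902
hold in frame [[-11.7872 197.4107 106.1579]] yaw err -0.003100624691700929 J [ 0.24  0.24  1.97 -0.15  0.51  1.87] F [ 0.163   0.5937 -0.0153] op 0.09020254134936193
time_s: 16.03
ee_pos: [0.5293, 0.1477, 0.0891]
tcp_rot: [0.176, 0.132, 0.695, -0.685]
contact_force: [-0.3, 3.4, -1.1]
opening: 0.024
hold in frame [[-11.7664 197.9498 106.1214]] yaw err -0.002783690131445346 J [ 0.24  0.24  1.97 -0.16  0.51  1.87] F [-0.2701  3.388  -1.0702] op 0.023991923152238658
140 dp [ 0.6  1.  57.9] rot [-0.001 -0.003 -0.002] deg 0.2
89 dp [  0.4   1.  108.9] rot [-0.001 -0.003 -0.002] deg 0.2
85 dp [  0.4   1.  112.9] rot [-0.001 -0.003 -0.002] deg 0.2
82 dp [  0.4   1.  115.9] rot [-0.001 -0.003 -0.002] deg 0.2
```

```bash
python3 -m pendant '[{"dp":[0,0,0],"rot":[0,0,0],"fingers":0.1},{"dp":[0,0,6],"rot":[0,0,0],"fingers":0.1},{"dp":[0,0,16],"rot":[0,0,0],"fingers":0.1},{"dp":[0,0,29],"rot":[0,0,0],"fingers":0.1},{"dp":[0,0,43],"rot":[0,0,0],"fingers":0.1},{"dp":[0,0,57],"rot":[0,0,0],"fingers":0.1},{"dp":[0,0,71],"rot":[0,0,0],"fingers":0.1},{"dp":[0,0,84],"rot":[0,0,0],"fingers":0.1},{"dp":[0,0,95],"rot":[0,0,0],"fingers":0.1},{"dp":[0,0,102],"rot":[0,0,0],"fingers":0.1}]' 25
python3 chk.py
```

```text
time_s: 16.87
ee_pos: [0.5365, 0.0447, 0.0891]
tcp_rot: [0.176, 0.133, 0.695, -0.685]
contact_force: [15.0, 4.7, -11.6]
opening: 0.0218
hold in frame [[-11.3757  94.685  106.1552]] yaw err -0.0035324976566691313 J [0.   0.21 2.01 0.06 0.49 1.47] F [ 14.9802   4.7173 -11.5512] op 0.021778885608690495
```

```bash
python3 -m pendant '[{"dp":[-0.4,1,2],"rot":[0,0,0],"fingers":0.1},{"dp":[-0.5,1,4],"rot":[0,0,0],"fingers":0.1},{"dp":[-0.5,1,6],"rot":[0,0,0],"fingers":0.1},{"dp":[-0.5,1,8],"rot":[0,0,0],"fingers":0.1},{"dp":[-0.5,1,9.5],"rot":[0,0,0],"fingers":0.1},{"dp":[-0.5,1,11],"rot":[0,0,0],"fingers":0.1},{"dp":[-0.5,1,12],"rot":[0,0,0],"fingers":0.1},{"dp":[-0.5,1,12],"rot":[0,0,0],"fingers":0.1},{"dp":[-0.5,1,12],"rot":[0,0,0],"fingers":0.1},{"dp":[-0.5,1,12],"rot":[0,0,0],"fingers":0.1}]' 25
python3 chk.py
```

```text
time_s: 17.7
ee_pos: [0.5373, 0.0371, 0.089]
tcp_rot: [0.176, 0.131, 0.696, -0.683]
contact_force: [-3.0, 39.6, 8.2]
opening: 0.0217
hold in frame [[-11.1528  86.9788 106.0076]] yaw err -0.00019214763463401563 J [-0.02  0.21  2.    0.08  0.49  1.42] F [-2.9845 39.6022  8.1791] op 0.021700625125664112
```

```bash
python3 -m pendant '[{"dp":[0,0,3],"rot":[0,0,0],"fingers":0.1},{"dp":[0,0,3],"rot":[0,0,0],"fingers":0.1},{"dp":[0,0,3],"rot":[0,0,0],"fingers":0.1},{"dp":[0,0,0],"rot":[0,0,0],"fingers":0.1},{"dp":[0,0,-3],"rot":[0,0,0],"fingers":0.3},{"dp":[0,0,-4],"rot":[0,0,0],"fingers":0.6},{"dp":[0,0,-4],"rot":[0,0,0],"fingers":0.8},{"dp":[0,0,-4],"rot":[0,0,0],"fingers":0.9},{"dp":[0,0,-4],"rot":[0,0,0],"fingers":0.9},{"dp":[0,0,-4],"rot":[0,0,0],"fingers":0.9}]' 25
python3 chk.py
python3 -m pendant '[{"dp":[0,-5,0],"rot":[0,0,0],"fingers":0.9},{"dp":[0,-15,0],"rot":[0,0,0],"fingers":0.9},{"dp":[0,-35,0],"rot":[0,0,0],"fingers":0.9},{"dp":[5,-60,0],"rot":[0,0,0.03],"fingers":0.9},{"dp":[15,-85,0],"rot":[0,0,0.1],"fingers":0.9},{"dp":[25,-105,0],"rot":[0,0,0.18],"fingers":0.9},{"dp":[35,-120,0],"rot":[0,0,0.26],"fingers":0.9},{"dp":[40,-125,0],"rot":[0,0,0.26],"fingers":0.9},{"dp":[40,-125,0],"rot":[0,0,0.26],"fingers":0.9},{"dp":[40,-125,0],"rot":[0,0,0.26],"fingers":0.9}]'
python3 chk.py; python3 see.py w8
python3 - <<'E'
from goal import *
im,d=eyes.capture('scene'); cv2.imwrite('pics/s8.png',cv2.resize(im[170:350,150:420],None,fx=2.5,fy=2.5))
im,d=eyes.capture('side'); cv2.imwrite('pics/d8.png',im)
E
```

```text
time_s: 18.53
ee_pos: [0.5371, 0.0375, 0.0884]
tcp_rot: [0.175, 0.132, 0.695, -0.685]
contact_force: [-0.2, -0.0, -0.6]
opening: 0.0583
hold in frame [[-11.2247  87.4391 105.3874]] yaw err -0.003443705421896509 J [-0.02  0.21  2.    0.07  0.49  1.44] F [-0.1721 -0.0377 -0.5983] op 0.05831227732365135
time_s: 19.37
ee_pos: [0.4486, 0.0321, 0.1855]
tcp_rot: [0.263, 0.221, 0.672, -0.656]
contact_force: [0.8, 0.5, 0.2]
opening: 0.0851
hold in frame [[-104.0387   87.9454  199.8433]] yaw err -0.003104959489394224 J [-0.06 -0.26  2.3   0.19  0.41  1.3 ] F [0.8171 0.526  0.1854] op 0.08510596927614612
ftop 2337 [[66.9, -26.8, 117.5], [94.7, 2.1, 122.6], [115.5, 31.7, 124.0]]
ltop 3608 [[-2.0, -28.5, 115.4], [16.3, 1.5, 122.5], [53.7, 30.2, 124.1]]
keeper 994 [[-28.3, -74.2, 64.4], [-13.5, -60.5, 66.8], [3.1, -47.1, 68.3]]
handle 1007 [[-20.6, 75.4, 80.9], [-19.5, 86.2, 118.5], [-7.4, 97.0, 125.8]]
[([318.7, 217.2], 0.61, array([[-0.0115,  0.0872,  0.106 ]]))]
```

View pics/w8.png

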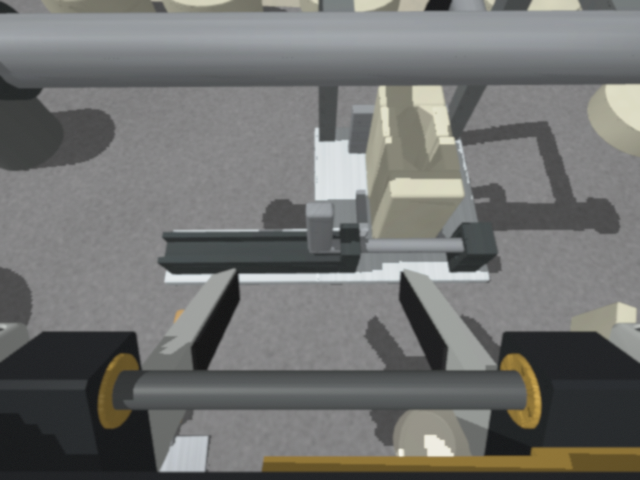

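View pics/s8.png

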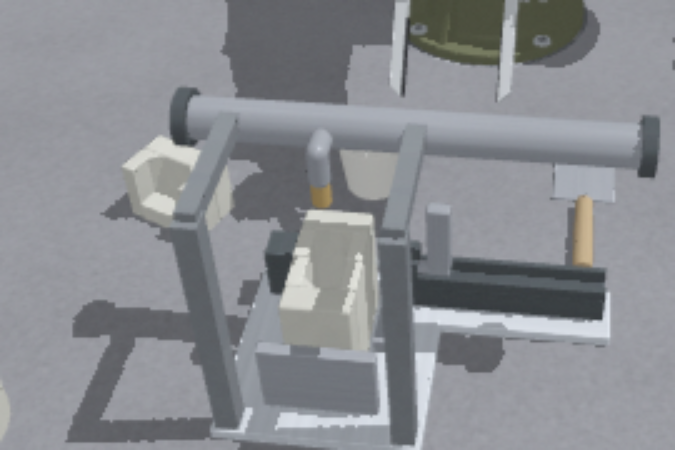

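```bash
python3 -c "
from workcell import finish_job; print(finish_job())"
```

```text
the job is handed in; nothing more can be done
None
```

I stood the loose mould half on the bed against the fixed half, slid the bolt home into the keeper and let go. I handed the job in at about 19.6 s of the 58 s, with the arm clear of everything.

- **Mould half:** It stayed upright throughout. I pressed it home until it met the fixed half and the bed (about 18 N forward, about 12 N down). In the last look its top was at z ≈ 122 mm, centred between the rails. Its front face read x ≈ -2 mm, but the keeper also read about 1.3 mm too far forward, so I take it as within about 1 mm of home. It had not moved after the bolt was slid.
- **Bolt:** It started about 23 mm forward of fully drawn back. I pushed it until it stopped firmly, at about 40 N. The handle then read y ≈ 86 mm, about 85 mm after allowing for a similar offset at the keeper; fully home is 85 mm. The picture shows the rod inside the keeper.
- **Problems along the way:**
  - The first grasp approach ran joint 6 to its limit and the tool fell 12 mm short. I backed off and turned the wrist half a turn before gripping.
  - The first position estimates for the frame disagreed by up to 10 mm, because the bolt was not fully drawn back. I corrected them from the wrist camera before placing the mould.
- **Not checked:** I did not measure the seam between the two halves directly, and I did not measure the positions of the other objects at the end. No move was planned to touch those objects.

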